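Close up the vial rack and show a vial's base to the inspection camera

ROBOT

A 6-joint arm with a two-finger parallel gripper is mounted at the origin on a cart in front of the work surface, level with it; the furniture and walls round the work are solid. World frame = base frame: x ahead of the robot, y to its left, z up, the work surface at z = 0. Lengths are in m, angles in degrees, forces in N, time in s.
With the tool pointing down it reaches from about 0.25 to 0.725 m from the base axis. Payload 9.7 kg.
Tool frame: the origin (TCP) lies at the very end of the fingers, on their centre line; the grasp point (between the pads) lies grasp_offset behind it (grasp_offset is the distance from the TCP to the grasp point, in m); z points along the fingers, y is the line along which they close (so a half turn about z gives the same grasp; the last joint's range is limited). The gripper opens to 85 mm and grips with 20 to 120 N. Pads are 22 mm wide; open, the fingers measure 114 mm over their backs; the gripper's body (76 mm by 85 mm) begins 54 mm behind the grasp point. The pads swing forward as they close: fully open they stand 13 mm farther back than shut.
Start: joints at [-72.88, 4.979, 10.078, 95.1, 0, 90], TCP at [0.162, -0.526, 0.231] pointing down, gripper open.
Joint ranges: [-179.16, 179.16], [-48.56, 103.87], [-65.8, 70.77], [-126.05, 130.52], [-82.76, 87.17], [-180, 180]. Speed limits (degrees/s): [127.2, 127.2, 147.25, 180, 180, 180].

INTERFACE

Orientations are given as [roll, pitch, yaw] about the fixed x, y, z axes, in that order (R = Rz(yaw) Ry(pitch) Rx(roll)).
In Python, from workcell import get_obs, camera, calibration, job_done, recognise, cut_out, mark_of, grasp_offset gives the robot as it stands.
- The arm moves only by the tool servo_tool, never from a script. Its argument "moves" is a list of rows, each a list of 3 entries, a list of its own where there are three numbers: the turn, a rotation vector about the tool's x, y, z in degrees, then the shift along the tool's x, y, z in m, then the opening in per cent of the stroke, from 0 (shut) to 100 (fully open). In form: [[[ax, ay, az], [x, y, z], claw], ...]. A call has 1 to 12 rows; each row shifts and turns the commanded pose from where the row before left it, along the tool's axes as they then stand; what a row does not reach is not made up. A row lasts 1/10 s, in which the tool goes at most 50 mm and 8.59 degrees, less where a joint would pass 70% of its speed; a pose out of reach is approached as far as the arm can. A call is refused whole if a number of a shift passes 0.05 or a number of a turn 8.59, either way. A call with a gripper value outside its range is refused whole. The fingers move at their own pace and stop on an object; "force" is the grip in N (left out, the last holds). Time passes only in rows, so rows that do not move let the fingers close. It gives the time, the measured TCP pose, the force, the opening and the grip force at its end, in the units of the state.
- get_obs(): the state, without advancing time (a new reading comes with each control period).
- camera(name): name is "side" or "top" or "wrist"; returns (picture, depth): 384x512x3 uint8, red, green, blue; 384x512 float32, m along the optical axis (not along the pixel's ray), 0 where there is no reading.
- calibration(name): a dict with "camera_matrix" (3x3 intrinsics, pixels), "R" (3x3) and "t" (3): a world point X has camera coordinates R X + t. Camera axes: x right, y down, z forward; pixel columns grow to the right and rows downward; lengths in m; the calibration is good to about 2 mm. A picture is of the moment at which its call begins: read the wrist's pose just before it. calibration takes no time and is no camera call; for the wrist camera it gives the pose at the moment of the call.
- job_done(): hands the job in; it is judged then, once.
Trained networks look in the newest picture that a camera, given by its name, has taken for a name from the list of things; names that differ only in an ending like _2 or _b are one class to them, and where a whole thing is asked for, a point or a joint stands for the part that bears it (a point fixed in the world has none). Each returns a list of dicts, best first, with "score" (0 to 1); they miss things now and then, are a little off and sometimes report something else, mostly with a low value. They report only what shows in the picture. A call takes as long as a camera call. They do not tell look-alikes from the thing itself.
- recognise(name, camera): "xyz" ([x, y, z] in m, in the coordinates of the camera as it stood for that picture, good to about 4 mm: the middle of the surface that is visible of it).
- cut_out(name, camera): "mask" (384x512 bool, what is visible of it).
- mark_of(name, camera): "xyz" ([x, y, z] in m, in the coordinates of the camera as it stood for that picture, good to about 4 mm: a listed point, or the origin of a listed thing).
The state is a dict: "time": time; "q": joint angles; "qd": joint speeds; "joint_efforts": joint torques, N m; "ee_pos": TCP position; "tcp_rot": TCP orientation; "wrist_force": force on the tool from outside, world axes, zero at the start; "torque": the same for the moment, N m; "opening": finger opening in m; "grasp_force": force on a finger pad.
Only numpy, scipy, OpenCV 4.12 (cv2) and the standard library are available. Lean on these libraries where they do the work, as an engineer would, in place of code of your own. Each camera call takes 0.05 s, during which the arm holds its last target. There are 200 camera calls.

TASK

Slide the loose blue rack block along the worktop until its plain end butts flush and in line against the screwed-down blue block. Then take the black-capped vial out of it and hold it, base first, over the upward-tilted lens of the inspection camera: in line with the lens, square to it, its base about 4 cm from the glass. Finish while still holding it there in the air; keep the rack closed up and on the worktop and the two white-capped vials in it, do not touch the camera, and leave the beaker, dish and stopper where they are.

Things in the scene. Friction and masses are not known exactly. Their poses are not given: they have to be found in the camera images.
- fixed_rack: blue rack block screwed to the worktop, 46 (x) x 84 (y) x 32 (z) mm, two empty square sockets; two small screw ears on its x sides, 7 mm proud sideways; origin at the centre of its underside; z up, y along the row; its end at -y (42 mm from the origin) is the one to close up to
- fixed_rack_face (a point): centre of the fixed block's mating end face, at y = -42 mm, 16 mm above the worktop; axes as the block's
- loose_rack: loose blue rack block on the worktop, 46 (x) x 150 (y) x 32 (z) mm, about 0.3 kg; origin at the centre of its underside; z up, y along the row and roughly parallel to the fixed block's y; plain end at +y (75 mm from the origin) faces the fixed block; three 27 mm square sockets, 26 mm deep, at y = +53, +13, -27 mm; an upright grey grip fin stands at the other end. Closed up when its +y end meets the fixed block's -y end with their x sides in line
- loose_rack_face (a point): centre of the loose block's plain end face, at y = +75 mm, 16 mm above the worktop; axes as the block's
- loose_rack_fin (a point): point inside the upright grey fin of the loose block, on its mid planes, 9 mm below its top, at y = -58 mm, 58 mm above the worktop; the fin is 12 mm thick along the block's x, 26 mm long along y and stands from 32 to 67 mm above the worktop; pinch it across x
- black_vial_centre (a point): THE VIAL TO SHOW: 25 mm diameter, 58 mm tall glass sample vial (25 g) with a black screw cap (cap 22 mm diameter, top 12 mm); point at its centre, 29 mm above its base; z runs up its axis from base to cap. Starts upright in one of the three sockets of the loose rack block, any order; its base rests 6 mm above the worktop, its cap stands 32 mm out of the block
- black_vial_base (a point): centre of the underside of the black-capped vial, 29 mm below its centre along its axis
- white_vial_a_centre (a point): 25 mm diameter, 58 mm tall glass sample vial (25 g) with a white screw cap (cap 22 mm diameter, top 12 mm); point at its centre, 29 mm above its base; z runs up its axis from base to cap. Starts upright in one of the three sockets of the loose rack block, any order; its base rests 6 mm above the worktop, its cap stands 32 mm out of the block
- white_vial_b_centre (a point): 25 mm diameter, 58 mm tall glass sample vial (25 g) with a white screw cap (cap 22 mm diameter, top 12 mm); point at its centre, 29 mm above its base; z runs up its axis from base to cap. Starts upright in one of the three sockets of the loose rack block, any order; its base rests 6 mm above the worktop, its cap stands 32 mm out of the block
- camera_stand: fixed inspection camera: aluminium foot 100 x 74 x 10 mm with two dark cheeks up to 76 mm high carrying the tilted camera; origin at the worktop; the highest point is the ring light's upper edge, about 120 mm above the worktop
- lens: head of the inspection camera; origin at the centre of the lens glass (front face), 104 mm above the worktop; z is the optical axis, out of the glass, 60 degrees above level, leaning towards the stand's -x (roughly towards the robot); y is level. A black and white ring light of 60 mm diameter surrounds the glass, flush with it. The vial is to be held with its axis along this z, cap away from the lens and its base about 40 mm out from the glass
- small_beaker: small clear glass beaker, 47 mm diameter, 56 mm tall, bystander; origin at the centre of its underside
- red_stopper: red-brown rubber stopper, 26 mm diameter, 26 mm tall, bystander; origin at the centre of its underside
- dish: glass petri dish, 58 mm diameter, 14 mm tall, bystander; origin at the centre of its underside
Not all that is in view belongs to the job. Leave any yellow look-alike of the part that bears white_vial_a_centre alone.

How it is judged:
By the outcome, as a careful person would: the job done as asked, in the order asked, and still so for the second after the job is handed in, while the arm keeps its last pose, push and grip.
It also fails if it takes over 48 s, if anything falls off the work surface, if the arm or the gripper's body presses on something with over 40 N, if the wrist force passes 120 N, or if a joint passes its speed limit or range.

## Working session

There is one attempt and no reset: what is moved stays moved. The work goes in short steps, Python scripts to look and compute and a tool call to move; the robot and the scene stay as the last step left them, time stands still between calls to the robot, and variables do not carry over. Pictures are saved under pics/ and viewed, at most 10 in all, crops included, and the job is handed in when it is done.

Besides the shell and the picture viewer there is one more tool, called after "Call:" in YAML: its name, and indented under it one key for each argument. servo_tool: Moves the arm, as the interface text tells. Its arguments: {"type":"object","properties":{"moves":{"type":"array"},"force":{"type":"number"}},"required":["moves"]}

```bash
mkdir -p pics; ls; cat > h.py <<'E'
import numpy as np, cv2
from workcell import *
from scipy.spatial.transform import Rotation as Ro
def W(p,cal): return np.array(cal["R"]).T@(np.array(p)-np.array(cal["t"]))
def snap(n,f=None):
    c=calibration(n); im,d=camera(n)
    if f: cv2.imwrite("pics/"+f,im[:,:,::-1])
    return im,d,c
def pix(w,c):
    p=np.array(c["camera_matrix"])@(np.array(c["R"])@np.array(w)+np.array(c["t"])); return p[:2]/p[2]
def marks(names,n,c,fn=mark_of):
    for k in names:
        for r in fn(k,n)[:3]:
            w=W(r["xyz"],c); print(n,k,round(r["score"],2),w.round(4),pix(w,c).round())
E
python3 - <<'E'
from h import *
print(grasp_offset); o=get_obs(); print(o)
T,d,ct=snap("top","top.png"); 
marks(["fixed_rack","fixed_rack_face","loose_rack","loose_rack_face","loose_rack_fin","black_vial_centre","white_vial_a_centre","lens","camera_stand","small_beaker","red_stopper","dish"],"top",ct)
S,d,cs=snap("side","side.png")
marks(["fixed_rack_face","loose_rack_face","loose_rack_fin","black_vial_centre","white_vial_a_centre","lens","camera_stand"],"side",cs)
print(get_obs()["time"])
E
```

```text
pics
0.0187
{'time': 0.0, 'q': array([-7.28812111e+01,  5.01047805e+00,  1.00323313e+01,  9.51011480e+01,
        3.23895354e-05,  8.99972133e+01]), 'qd': array([ 0.01047257, -0.03033575,  0.00727828,  0.01467427,  0.00569412,
       -0.07155635]), 'joint_efforts': array([ 2.96391670e-03, -5.20394862e+01,  4.64798820e+01,  1.68024190e-02,
        3.42144710e-05,  2.30627251e-06]), 'ee_pos': array([ 0.16181966, -0.52538936,  0.23057005]), 'tcp_rot': array([-1.79920705e+02, -3.62461447e-05,  1.71215755e+01]), 'wrist_force': array([ 0.13353737, -0.60189873, -0.33192088]), 'torque': array([ 0.01985018, -0.00935547, -0.01034823]), 'grasp_force': 0.0, 'opening': 0.08530010936968685}
top fixed_rack 0.73 [ 0.4799  0.3895 -0.0006] [164. 207.]
top fixed_rack_face 0.89 [0.4686 0.3459 0.0183] [179. 211.]
top loose_rack 0.65 [0.4658 0.2145 0.0023] [230. 213.]
top loose_rack_face 0.84 [0.4767 0.2822 0.0182] [204. 208.]
top loose_rack_fin 0.86 [0.4574 0.1561 0.0594] [253. 215.]
top loose_rack_fin 0.44 [0.4633 0.1849 0.0301] [241. 214.]
top black_vial_centre 0.48 [0.4711 0.2638 0.036 ] [210. 210.]
t
[... 578 characters left out ...]
04. 210.]
side fixed_rack_face 0.61 [0.4727 0.3461 0.0215] [230. 246.]
side loose_rack_face 0.57 [0.4717 0.2845 0.0142] [246. 238.]
side loose_rack_fin 0.81 [0.4561 0.1517 0.0585] [280. 203.]
side loose_rack_fin 0.27 [ 4.326e-01 -7.230e-02  1.000e-04] [322. 198.]
side black_vial_centre 0.43 [0.4778 0.2575 0.0372] [250. 224.]
side black_vial_centre 0.32 [0.4721 0.2857 0.0162] [245. 237.]
side white_vial_a_centre 0.53 [0.5494 0.2437 0.0292] [228. 218.]
side white_vial_a_centre 0.52 [ 0.4324 -0.0757 -0.0034] [322. 199.]
side white_vial_a_centre 0.43 [0.4641 0.1881 0.0374] [269. 215.]
side lens 0.75 [0.6627 0.1781 0.1011] [207. 175.]
side camera_stand 0.75 [0.6709 0.1824 0.0024] [205. 209.]
1.05
```

```bash
python3 - <<'E'
import cv2
t=cv2.imread("pics/top.png");s=cv2.imread("pics/side.png")
a=cv2.resize(t[90:260,120:370],None,fx=2.4,fy=2.4,interpolation=3)
b=cv2.resize(s[130:290,150:350],None,fx=3,fy=3,interpolation=3)
cv2.imwrite("pics/a.png",a);cv2.imwrite("pics/b.png",b)
E
```

```text
(no output)
```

View pics/a.png

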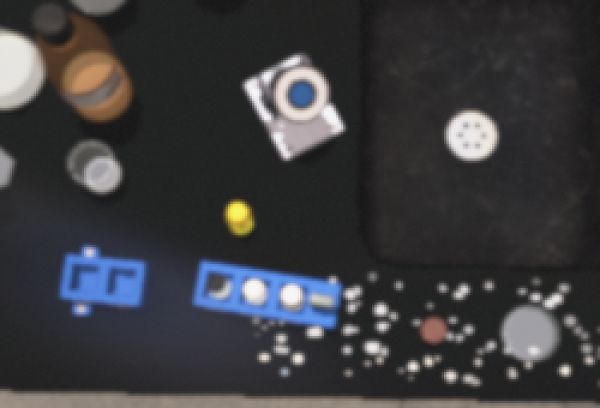

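View pics/b.png

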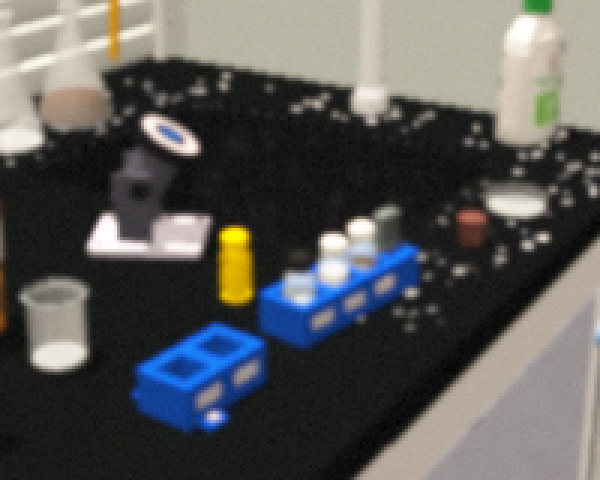

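In the crop of the top view, the loose rack sits at about (230,213). The black-capped vial is at (211,210), in the socket next to the plain end, with the two white caps at (226,211) and (241,213), and the fin at (253,215).

Things that could be mistaken for the target: the white-capped vials, the yellow vial at (220,180), and the red stopper at (300,228). I choose the black cap at (211,210). Next I move above the racks for a closer look.

```bash
cat >> h.py <<'E'
def plan(pos,rpy,N,frm=None):
    o=get_obs(); p0,r0=frm if frm else (o["ee_pos"],o["tcp_rot"])
    R0=Ro.from_euler("xyz",r0,degrees=True);R1=Ro.from_euler("xyz",rpy,degrees=True)
    v=(R0.inv()*R1).as_rotvec(); r=Ro.from_rotvec(v/N).as_matrix()
    P=R0.inv().apply(np.array(pos)-np.array(p0)); A=sum(np.linalg.matrix_power(r,k) for k in range(N))
    s=np.linalg.solve(A,P); print(N,"rows turn",np.degrees(v/N).round(3),"shift",s.round(4),"|s|",np.linalg.norm(s).round(4))
    path=[np.array(p0)];R=R0.as_matrix()
    for k in range(N): path.append(path[-1]+R@s);R=R@r
    print(np.array(path)[::max(1,N//4)].round(3).tolist())
E
python3 - <<'E'
from h import *
plan([.44,.21,.27],[180,0,82.5],22)
c=calibration("wrist");o=get_obs()
R=Ro.from_euler("xyz",o["tcp_rot"],degrees=True).as_matrix()
print("cam in tool",R.T@(W([0,0,0],c)-o["ee_pos"]), R.T@np.array(c["R"]).T, c["camera_matrix"][0])
E
```

```text
22 rows turn [ 0.     0.    -2.972] shift [ 0.0353 -0.0135 -0.0018] |s| 0.0378
[[0.162, -0.526, 0.231], [0.297, -0.395, 0.24], [0.395, -0.234, 0.249], [0.447, -0.053, 0.258], [0.452, 0.135, 0.266]]
cam in tool [ 0.07159222 -0.00077012 -0.1427553 ] [[ 4.90283483e-05 -9.59350014e-01 -2.82218974e-01]
 [ 9.99999756e-01 -1.49529400e-04  6.82021359e-04]
 [-6.96497234e-04 -2.82218938e-01  9.59349772e-01]] [285.54230682   0.         253.67845573]
```

Call:
servo_tool:
  moves:
    - [[0,0,-2.97],[0.036,-0.0135,-0.001],100]
    - [[0,0,-2.97],[0.036,-0.0135,-0.001],100]
    - [[0,0,-2.97],[0.036,-0.0135,-0.001],100]
    - [[0,0,-2.97],[0.036,-0.0135,-0.001],100]
    - [[0,0,-2.97],[0.036,-0.0135,-0.001],100]
    - [[0,0,-2.97],[0.036,-0.0135,-0.001],100]
    - [[0,0,-2.97],[0.036,-0.0135,-0.001],100]
    - [[0,0,-2.97],[0.036,-0.0135,-0.001],100]
    - [[0,0,-2.97],[0.036,-0.0135,-0.001],100]
    - [[0,0,-2.97],[0.036,-0.0135,-0.001],100]
    - [[0,0,-2.97],[0.036,-0.0135,-0.001],100]

```text
time: 2.15
ee_pos: [0.4163, -0.193, 0.2424]
tcp_rot: [180.0, -0.0, 49.9]
wrist_force: [1.1, -0.3, -0.0]
opening: 0.0854
grasp_force: 0.0
```

Call:
servo_tool:
  moves:
    - [[0,0,-2.97],[0.036,-0.0135,-0.001],100]
    - [[0,0,-2.97],[0.036,-0.0135,-0.001],100]
    - [[0,0,-2.97],[0.036,-0.0135,-0.001],100]
    - [[0,0,-2.97],[0.036,-0.0135,-0.001],100]
    - [[0,0,-2.97],[0.036,-0.0135,-0.001],100]
    - [[0,0,-2.97],[0.036,-0.0135,-0.001],100]
    - [[0,0,-2.97],[0.036,-0.0135,-0.001],100]
    - [[0,0,-2.97],[0.036,-0.0135,-0.001],100]
    - [[0,0,-2.97],[0.036,-0.0135,-0.001],100]
    - [[0,0,-2.97],[0.036,-0.0135,-0.001],100]
    - [[0,0,-2.97],[0.036,-0.0135,-0.001],100]
    - [[0,0,0],[0,0,0],100]

```text
time: 3.35
ee_pos: [0.4499, 0.2248, 0.253]
tcp_rot: [-180.0, -0.0, 82.8]
wrist_force: [-0.1, -1.0, -0.1]
opening: 0.0853
grasp_force: 0.0
```

```bash
python3 - <<'E'
from h import *
o=get_obs();print(o["time"],o["ee_pos"],o["tcp_rot"])
im,d,c=snap("wrist"); np.savez("w1.npz",im=im,d=d,K=c["camera_matrix"],R=c["R"],t=c["t"])
cv2.imwrite("pics/w1.png",cv2.resize(im[:,:,::-1],None,fx=1.5,fy=1.5))
marks(["fixed_rack","fixed_rack_face","loose_rack","loose_rack_face","loose_rack_fin","black_vial_centre","white_vial_a_centre","lens","camera_stand"],"wrist",c)
E
```

```text
3.35 [0.44988512 0.22477451 0.25298753] [-1.79966437e+02 -3.43055899e-02  8.27849156e+01]
wrist fixed_rack 0.71 [ 0.4813  0.3864 -0.0006] [263.  30.]
wrist fixed_rack_face 0.79 [0.4758 0.3459 0.0183] [263.  64.]
wrist loose_rack 0.59 [4.680e-01 2.106e-01 2.000e-04] [268. 169.]
wrist loose_rack 0.46 [6.032e-01 4.025e-01 2.000e-04] [362.   1.]
wrist loose_rack 0.27 [0.4761 0.3442 0.0173] [263.  65.]
wrist loose_rack_face 0.76 [0.4782 0.2851 0.016 ] [270. 115.]
wrist loose_rack_fin 0.69 [0.4611 0.1527 0.0546] [270. 223.]
wrist black_vial_centre 0.64 [0.4775 0.2629 0.0371] [272. 134.]
wrist black_vial_centre 0.27 [0.458  0.1562 0.0544] [267. 220.]
wrist white_vial_a_centre 0.87 [0.4643 0.1855 0.0353] [269. 194.]
wrist white_vial_a_centre 0.78 [0.5537 0.2408 0.0328] [334. 143.]
wrist white_vial_a_centre 0.66 [ 0.4695  0.2129 -0.0009] [269. 168.]
wrist lens 0.74 [0.664  0.1761 0.0994] [455. 197.]
wrist camera_stand 0.96 [0.6776 0.1833 0.0034] [419. 170.]
```

View pics/w1.png

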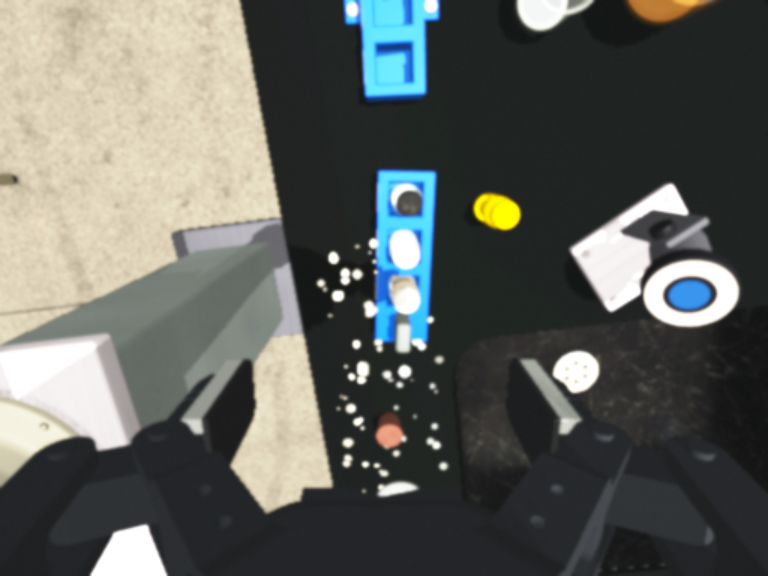

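The wrist view confirms the choice: black cap at (272,134) in the full-size picture, in the socket next to the plain end. I'll fit the two block poses and the lens axis from the depth image.

```bash
cat >> h.py <<'E'
def cloud(d,c):
    K=np.array(c["camera_matrix"] if "camera_matrix" in c else c["K"]); v,u=np.indices(d.shape)
    P=np.stack([(u-K[0,2])/K[0,0]*d,(v-K[1,2])/K[1,1]*d,d],-1)
    return (P-np.array(c["t"]))@np.array(c["R"])
def blocks(im,d,c,split):
    X=cloud(d,c); i=im.astype(int); blue=(i[...,2]>120)&(i[...,2]-i[...,0]>60)&(d>0)
    m=blue&(abs(X[...,2]-.032)<.006)
    print("top z",np.median(X[m][:,2]))
    for n,s in (("loose",X[...,1]<split),("fixed",X[...,1]>=split)):
        p=X[m&s&(X[...,0]<.53)&(X[...,0]>.42)][:,:2]
        p=p[np.linalg.norm(p-np.median(p,0),axis=1)<.11]
        (cx,cy),(w,h),a=cv2.minAreaRect((p*1000).astype(np.float32))
        if n=="fixed":print(" end y",np.percentile(p[:,1],1))
        print(n,len(p),round(cx,1),round(cy,1),round(w,1),round(h,1),round(a,1))
        # side lines: x percentiles along y bins
        for q,nm in ((2,"lo"),(98,"hi")):
            B=[];ys=np.arange(p[:,1].min()+.006,p[:,1].max()-.012,.006)
            for y in ys:
                k=p[(p[:,1]>=y)&(p[:,1]<y+.006)][:,0]
                if len(k)>3:B.append((y+.003,np.percentile(k,q)))
            B=np.array(B)
            for _ in range(3):
                f=np.polyfit(B[:,0],B[:,1],1);e=abs(np.polyval(f,B[:,0])-B[:,1]);B=B[e<=max(.0015,np.percentile(e,85))]
            print("  side",nm,"angle",np.degrees(np.arctan(f[0])).round(2),"x@.345",np.polyval(f,.345).round(4),"x@.285",np.polyval(f,.285).round(4),"x@.155",np.polyval(f,.155).round(4))
E
python3 - <<'E'
from h import *
z=np.load("w1.npz");im,d=z["im"],z["d"];blocks(im,d,z,.315)
X=cloud(d,z)
# lens ring plane
m=cut_out("lens","wrist")
for r in m[:2]:
    k=r["mask"]&(d>0); k=cv2.erode(k.astype(np.uint8),np.ones((3,3)))>0; p=X[k]; p=p[p[:,2]>.07]
    c0=np.median(p,0);U=np.linalg.svd(p-p.mean(0))[2]; n=U[2]*np.sign(U[2][2]); e=abs((p-p.mean(0))@n); p=p[e<.004]; n=np.linalg.svd(p-p.mean(0))[2][2];n*=np.sign(n[2])
    print("lens",r["score"],k.sum(),p.mean(0).round(4),n.round(3),"elev",np.degrees(np.arcsin(n[2])),"az",np.degrees(np.arctan2(n[1],n[0])), "mid",((p.max(0)+p.min(0))/2).round(4))
# fin
f=(abs(X[...,2]-.067)<.005)&(abs(X[...,0]-.46)<.03)&(abs(X[...,1]-.155)<.025)
print("fin top",X[f].mean(0),X[f].min(0),X[f].max(0))
E
```

```text
top z 0.03216934887679841
loose 2263 467.3 212.1 150.0 46.1 81.6
  side lo angle 8.08 x@.345 0.4637 x@.285 0.4552 x@.155 0.4367
  side hi angle 8.3 x@.345 0.5093 x@.285 0.5005 x@.155 0.4815
 end y 0.3449213269299856
fixed 1527 478.3 377.8 64.7 46.1 85.3
  side lo angle 4.5 x@.345 0.4532 x@.285 0.4485 x@.155 0.4382
  side hi angle 3.92 x@.345 0.4985 x@.285 0.4944 x@.155 0.4855
lens 0.85 2785 [0.6641 0.1801 0.1034] [-0.445 -0.12   0.887] elev 62.527607805812515 az -164.86815175577712 mid [0.6643 0.1829 0.1035]
fin top [0.4598092  0.15923017 0.06630024] [0.45236922 0.14251429 0.06201982] [0.47268242 0.17984616 0.06915696]
```

Call:
servo_tool:
  moves:
    - [[0,0,0],[0.04,0,0.02],100]
    - [[0,0,0],[0.04,0,0.02],100]
    - [[0,0,0],[0.02,0,0],100]
    - [[0,0,0],[0,0,0],100]
    - [[0,0,0],[0,0,0],100]

```text
time: 4.4
ee_pos: [0.4638, 0.3203, 0.2132]
tcp_rot: [-180.0, 0.0, 82.5]
wrist_force: [-0.2, -0.1, 0.3]
opening: 0.0852
grasp_force: 0.0
```

```bash
python3 - <<'E'
from h import *
im,d,c=snap("wrist"); blocks(im,d,c,.315)
o=get_obs();print(o["time"],o["ee_pos"],o["tcp_rot"])
im,d,c=snap("top"); blocks(im,d,c,.315)
plan([.4589,.1547,.11],[180,0,81.7],6)
E
```

```text
top z 0.03219239381472604
loose 1991 467.2 211.8 151.7 46.1 81.6
  side lo angle 8.18 x@.345 0.4638 x@.285 0.4552 x@.155 0.4365
  side hi angle 8.39 x@.345 0.5095 x@.285 0.5007 x@.155 0.4815
 end y 0.34591066592883213
fixed 2062 479.0 387.6 84.1 46.0 85.2
  side lo angle 4.89 x@.345 0.4529 x@.285 0.4478 x@.155 0.4367
  side hi angle 4.82 x@.345 0.498 x@.285 0.4929 x@.155 0.482
4.45 [0.46390751 0.31991781 0.21360344] [1.79987926e+02 4.17818878e-03 8.24452631e+01]
top z 0.03226018672161396
loose 587 465.9 210.9 149.4 46.2 81.8
  side lo angle 8.09 x@.345 0.4626 x@.285 0.4541 x@.155 0.4356
  side hi angle 8.43 x@.345 0.5079 x@.285 0.499 x@.155 0.4797
  return _methods._mean(a, axis=axis, dtype=dtype,
  ret = um.true_divide(
Traceback (most recent call last):
  File "h.py", line 36, in blocks
    if n=="fixed":print(" end y",np.percentile(p[:,1],1))
                                 ~~~~~~~~~~~~~^^^^^^^^^^
IndexError: index -1 is out of bounds for axis 0 with size 0
```

```bash
python3 - <<'E'
from h import *
plan([.4588,.1546,.11],[180,0,81.7],6)
E
```

```text
6 rows turn [ 0.004 -0.003  0.12 ] shift [-0.0274  0.0029  0.0173] |s| 0.0325
[[0.464, 0.32, 0.214], [0.463, 0.292, 0.196], [0.462, 0.265, 0.179], [0.462, 0.237, 0.162], [0.461, 0.21, 0.145], [0.46, 0.182, 0.127], [0.459, 0.155, 0.11]]
```

Call:
servo_tool:
  moves:
    - [[0,0,0.12],[-0.0274,0.0029,0.0173],100]
    - [[0,0,0.12],[-0.0274,0.0029,0.0173],100]
    - [[0,0,0.12],[-0.0274,0.0029,0.0173],100]
    - [[0,0,0.12],[-0.0274,0.0029,0.0173],100]
    - [[0,0,0.12],[-0.0274,0.0029,0.0173],100]
    - [[0,0,0.12],[-0.0274,0.0029,0.0173],60]
    - [[0,0,0],[0,0,0],60]
    - [[0,0,0],[0,0,0],60]

```text
time: 5.3
ee_pos: [0.4587, 0.1543, 0.1101]
tcp_rot: [180.0, -0.0, 81.6]
wrist_force: [0.1, -0.6, 0.8]
opening: 0.0513
grasp_force: 0.0
```

```bash
python3 - <<'E'
from h import *
o=get_obs();print(o["time"],o["ee_pos"],o["tcp_rot"],o["opening"])
im,d,c=snap("wrist","w2.png"); X=cloud(d,c)
f=(abs(X[...,2]-.067)<.004)&(abs(X[...,0]-.46)<.03)&(abs(X[...,1]-.155)<.025)
p=X[f];print("fin top",len(p),p.mean(0),np.percentile(p,2,0),np.percentile(p,98,0),cv2.minAreaRect((p[:,:2]*1000).astype(np.float32)))
plan([.4588,.1546,.0393],[180,0,81.7],5)
E
```

```text
5.3 [0.45869498 0.15426588 0.11009279] [ 1.79955483e+02 -3.19814008e-02  8.16050461e+01] 0.05126083750266464
fin top 641 [0.45956567 0.15843596 0.06632266] [0.45280877 0.14362282 0.06326335] [0.4681524  0.1795421  0.06816551] ((460.5824279785156, 162.04531860351562), (39.25615310668945, 13.372339248657227), 75.68756103515625)
5 rows turn [ 0.017 -0.01  -0.007] shift [-0.0001 -0.      0.0142] |s| 0.0142
[[0.459, 0.155, 0.11], [0.459, 0.155, 0.096], [0.459, 0.155, 0.082], [0.459, 0.155, 0.068], [0.459, 0.155, 0.054], [0.459, 0.155, 0.039]]
```

View pics/w2.png

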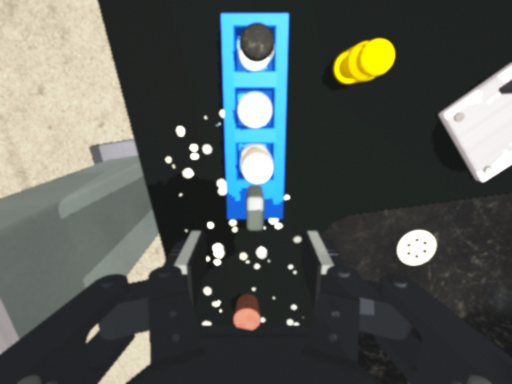

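Picture w2 shows the fin at (255,210), centred between the fingers, which stand at columns 190 and 318. I go down and grip it.

Call:
servo_tool:
  moves:
    - [[0,0,0],[0,0,0.0142],60]
    - [[0,0,0],[0,0,0.0142],60]
    - [[0,0,0],[0,0,0.0142],60]
    - [[0,0,0],[0,0,0.0142],60]
    - [[0,0,0],[0,0,0.0142],60]
    - [[0,0,0],[0,0,0],0]
    - [[0,0,0],[0,0,0],0]
    - [[0,0,0],[0,0,0],0]
    - [[0,0,0],[0,0,0],0]
    - [[0,0,0],[0,0,0],0]
    - [[0,0,0],[0,0,0],0]
    - [[0,0,0],[0,0,0],0]
  force: 40

```text
time: 6.55
ee_pos: [0.459, 0.1553, 0.039]
tcp_rot: [179.9, -0.0, 81.7]
wrist_force: [-0.2, 0.1, 1.2]
opening: 0.0114
grasp_force: 44.1
```

```bash
python3 - <<'E'
from h import *
o=get_obs();print(o["time"],o["ee_pos"],o["tcp_rot"],o["opening"],o["grasp_force"],o["wrist_force"],o["torque"])
p=o["ee_pos"]
plan([.4644,.2092,p[2]],[180,0,85.2],10)
E
```

```text
6.55 [0.45899962 0.15527576 0.03896555] [ 1.79949980e+02 -1.94658104e-02  8.17335877e+01] 0.011425263316579398 44.14592921733856 [-0.21647422  0.10696652  1.1945837 ] [-0.07221031  0.00918012 -0.00177625]
10 rows turn [ 0.005 -0.002 -0.347] shift [ 0.0054 -0.0001  0.    ] |s| 0.0054
[[0.459, 0.155, 0.039], [0.46, 0.166, 0.039], [0.462, 0.177, 0.039], [0.463, 0.188, 0.039], [0.464, 0.198, 0.039], [0.464, 0.209, 0.039]]
```

Call:
servo_tool:
  moves:
    - [[0,0,-0.35],[0.0054,-0.0001,0],0]
    - [[0,0,-0.35],[0.0054,-0.0001,0],0]
    - [[0,0,-0.35],[0.0054,-0.0001,0],0]
    - [[0,0,-0.35],[0.0054,-0.0001,0],0]
    - [[0,0,-0.35],[0.0054,-0.0001,0],0]
    - [[0,0,-0.35],[0.0054,-0.0001,0],0]
    - [[0,0,-0.35],[0.0054,-0.0001,0],0]
    - [[0,0,-0.35],[0.0054,-0.0001,0],0]
    - [[0,0,-0.35],[0.0054,-0.0001,0],0]
    - [[0,0,-0.35],[0.0054,-0.0001,0],0]
    - [[0,0,0],[0,0,0],0]

```text
time: 7.65
ee_pos: [0.4643, 0.2092, 0.039]
tcp_rot: [180.0, 0.0, 85.3]
wrist_force: [1.3, -2.2, 5.2]
opening: 0.0113
grasp_force: 44.4
```

```bash
python3 - <<'E'
from h import *
o=get_obs();print(o["time"],o["ee_pos"],o["tcp_rot"],o["opening"],o["grasp_force"],o["wrist_force"],o["torque"])
im,d,c=snap("wrist","w3.png")
try: blocks(im,d,c,.343)
except Exception as e: print(e)
im,d,c=snap("top")
m=(im[...,2].astype(int)-im[...,0]>50)
try: blocks(im,d,c,.3395)
except Exception as e: print(e)
cv2.imwrite("pics/t3.png",cv2.resize(im[190:235,150:270,::-1],None,fx=6,fy=6,interpolation=2))
E
```

```text
7.65 [0.46425325 0.20922968 0.03896173] [1.79957378e+02 8.67531650e-03 8.52650131e+01] 0.011325791234524943 44.41999912261963 [ 1.26445119 -2.16052314  5.17336934] [-0.28603808  0.0793962   0.1448222 ]
top z 0.03214725257599285
loose 11752 468.5 267.8 122.6 46.4 85.3
  side lo angle 4.75 x@.345 0.4524 x@.285 0.4475 x@.155 0.4367
  side hi angle 4.59 x@.345 0.4973 x@.285 0.4925 x@.155 0.4821
index -1 is out of bounds for axis 0 with size 0
top z 0.032107514991715824
loose 5 453.7 336.9 5.4 3.2 3.4
too many indices for array: array is 1-dimensional, but 2 were indexed
  return _methods._mean(a, axis=axis, dtype=dtype,
  ret = um.true_divide(
```

View pics/t3.png

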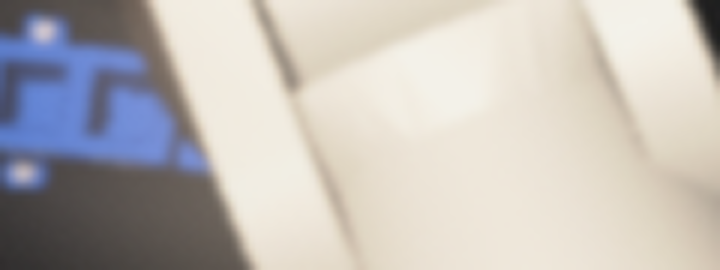

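The crop shows a narrow gap still open at about (178,150), and the blocks are nearly in line. I close it slowly and trim x by +0.6 mm.

Call:
servo_tool:
  moves:
    - [[0,0,-0.1],[0.001,0.0003,0],0]
    - [[0,0,-0.1],[0.001,0.0003,0],0]
    - [[0,0,0],[0.001,0,0],0]
    - [[0,0,0],[0.001,0,0],0]
    - [[0,0,0],[0,0,0],0]

```text
time: 8.25
ee_pos: [0.4649, 0.212, 0.0389]
tcp_rot: [180.0, 0.1, 85.4]
wrist_force: [-1.5, -8.0, 7.8]
opening: 0.0112
grasp_force: 45.0
```

Call:
servo_tool:
  moves:
    - [[0,0,0],[0.0007,0,0],0]
    - [[0,0,0],[0.0007,0,0],0]
    - [[0,0,0],[0,0,0],0]

```text
time: 8.55
ee_pos: [0.465, 0.2133, 0.0389]
tcp_rot: [180.0, 0.1, 85.4]
wrist_force: [-1.3, -8.0, 7.8]
opening: 0.0111
grasp_force: 45.0
```

Call:
servo_tool:
  moves:
    - [[0,0,0],[0.0007,0,0],0]
    - [[0,0,0],[0.0007,0,0],0]
    - [[0,0,0],[0,0,0],0]

```text
time: 8.85
ee_pos: [0.4651, 0.2138, 0.039]
tcp_rot: [180.0, 0.2, 85.4]
wrist_force: [-1.7, -14.4, 9.8]
opening: 0.0115
grasp_force: 45.3
```

```bash
python3 - <<'E'
from h import *
o=get_obs();print(o["time"],o["ee_pos"],o["tcp_rot"],o["grasp_force"],o["wrist_force"],o["torque"])
im,d,c=snap("wrist","w4.png")
try: blocks(im,d,c,.36)
except Exception as e: print(e)
E
```

```text
8.85 [0.465053   0.21375199 0.03895262] [179.96834207   0.21023977  85.35823719] 45.30584692955017 [ -1.74101219 -14.39745156   9.77237915] [-2.45234319  0.37099478  0.09150454]
top z 0.03212699519170074
loose 11720 469.2 272.3 123.2 46.3 85.4
  side lo angle 4.64 x@.345 0.4526 x@.285 0.4477 x@.155 0.4372
  side hi angle 4.48 x@.345 0.4975 x@.285 0.4928 x@.155 0.4826
index -1 is out of bounds for axis 0 with size 0
  return _methods._mean(a, axis=axis, dtype=dtype,
  ret = um.true_divide(
```

View pics/w4.png

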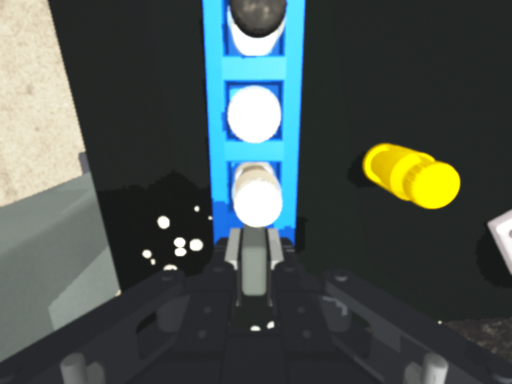

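The wrist force has risen to 14 N at the predicted contact position. One more light press, then I relax, open, lift and check.

Call:
servo_tool:
  moves:
    - [[0,0,-0.2],[0.0007,0.0003,0],0]
    - [[0,0,0],[0,0,0],0]
    - [[0,0,0],[-0.001,0,0],0]
    - [[0,0,0],[0,0,0],60]
    - [[0,0,0],[0,0,0],60]
    - [[0,0,0],[0,0,0],60]
    - [[0,0,0],[0,0,0],60]

```text
time: 9.6
ee_pos: [0.4652, 0.2155, 0.0383]
tcp_rot: [-180.0, -0.0, 85.7]
wrist_force: [-0.6, -0.0, 0.3]
opening: 0.0512
grasp_force: 0.0
```

Call:
servo_tool:
  moves:
    - [[0,0,0],[0,0,-0.03],60]
    - [[0,0,0],[0,0,-0.035],100]
    - [[0,0,0],[0.04,0,-0.035],100]
    - [[0,0,0],[0.04,0,-0.02],100]
    - [[0,0,0],[0.02,0,0],100]
    - [[0,0,0],[0,0,0],100]
    - [[0,0,0],[0,0,0],100]

```text
time: 10.3
ee_pos: [0.4724, 0.3128, 0.1558]
tcp_rot: [-179.9, 0.0, 85.7]
wrist_force: [-0.3, -0.3, -1.0]
opening: 0.0855
grasp_force: 0.0
```

```bash
python3 - <<'E'
from h import *
o=get_obs();print(o["time"],o["ee_pos"],o["tcp_rot"],o["wrist_force"])
im,d,c=snap("wrist","w5.png"); blocks(im,d,c,.345)
np.savez("w5.npz",im=im,d=d,K=c["camera_matrix"],R=c["R"],t=c["t"])
marks(["black_vial_centre","white_vial_a_centre","lens","camera_stand"],"wrist",c)
E
```

```text
10.3 [0.47242625 0.31278953 0.15575794] [-1.79948396e+02  4.91187832e-02  8.56974592e+01] [-0.26933747 -0.29528196 -0.96743752]
top z 0.032181746617760076
loose 3330 469.1 270.9 150.7 46.1 85.4
  side lo angle 4.55 x@.345 0.4525 x@.285 0.4477 x@.155 0.4374
  side hi angle 4.56 x@.345 0.4976 x@.285 0.4928 x@.155 0.4824
 end y 0.34557135304960246
fixed 3165 479.0 386.6 86.3 46.3 85.1
  side lo angle 4.67 x@.345 0.4531 x@.285 0.4482 x@.155 0.4376
  side hi angle 4.9 x@.345 0.498 x@.285 0.4928 x@.155 0.4817
wrist black_vial_centre 0.61 [0.4768 0.3244 0.0374] [258. 174.]
wrist white_vial_a_centre 0.81 [0.5534 0.2432 0.0329] [338. 245.]
wrist white_vial_a_centre 0.71 [0.4664 0.2454 0.0348] [253. 250.]
wrist white_vial_a_centre 0.67 [0.676  0.1829 0.0034] [435. 272.]
wrist camera_stand 0.97 [0.6758 0.1831 0.0057] [436. 273.]
wrist camera_stand 0.47 [0.4698 0.2861 0.0316] [254. 211.]
wrist camera_stand 0.4 [0.4718 0.2721 0.0017] [256. 213.]
```

View pics/w5.png

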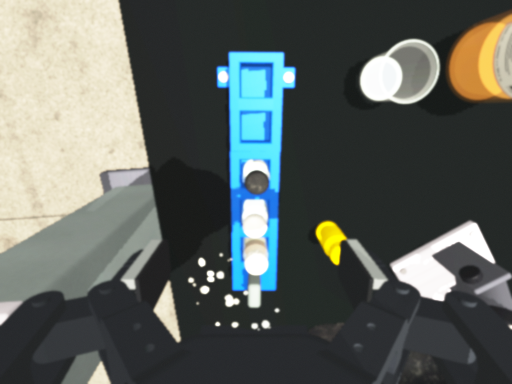

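The racks are closed up: the sides agree within 0.5 mm and 0.3°, and the loose end at y=0.3457 meets the fixed face. The black cap is at (257,182). Next I measure the vial and the stand's azimuth.

```bash
cat >> h.py <<'E'
def stand(im,d,c):
    X=cloud(d,c); near=(abs(X[...,0]-.665)<.1)&(abs(X[...,1]-.183)<.1)
    f=X[near&(abs(X[...,2]-.010)<.004)&(d>0)][:,:2]
    if len(f)>50: print("foot",len(f),cv2.minAreaRect((f*1000).astype(np.float32)))
    p=X[near&(X[...,2]>.082)&(X[...,2]<.125)&(d>0)]
    for _ in range(6):
        g=p.mean(0);n=np.linalg.svd(p-g,full_matrices=False)[2][2];e=abs((p-g)@n);p=p[e<max(.002,np.percentile(e,97)if _<3 else .002)]
    n*=np.sign(n[2]);print("ring",len(p),"elev",np.degrees(np.arcsin(n[2])).round(1),"az",np.degrees(np.arctan2(n[1],n[0])).round(1))
    a=np.cross([0,0,1],n);a/=np.linalg.norm(a);b=np.cross(n,a);q=np.stack([(p-g)@a,(p-g)@b],1)
    (cx,cy),r=cv2.minEnclosingCircle((q*1000).astype(np.float32));print("centre",(g+a*cx/1e3+b*cy/1e3).round(4),"r",r,"mean",g.round(4))
E
python3 - <<'E'
from h import *
z=np.load("w1.npz");stand(z["im"],z["d"],z)
im,d,c=snap("top");stand(im,d,c)
z=np.load("w5.npz");stand(z["im"],z["d"],z)
X=cloud(z["d"],z);k=(X[...,2]>.056)&(X[...,2]<.07)&(abs(X[...,0]-.473)<.02)&(abs(X[...,1]-.3237)<.018)
p=X[k];print("cap",len(p),p.mean(0),(p.max(0)+p.min(0))/2,np.ptp(p,axis=0))
E
```

```text
foot 2312 ((682.97216796875, 190.15919494628906), (99.9860610961914, 74.29644775390625), 29.4797420501709)
ring 2398 elev 60.1 az -151.5
centre [0.6644 0.18   0.1043] r 30.085966110229492 mean [0.6649 0.1815 0.1049]
foot 428 ((679.372802734375, 189.170654296875), (103.98641204833984, 76.21643829345703), 30.223926544189453)
ring 336 elev 60.4 az -151.7
centre [0.664  0.1786 0.1041] r 29.799076080322266 mean [0.664  0.1785 0.104 ]
foot 2841 ((682.4945068359375, 192.42567443847656), (99.85892486572266, 71.73725891113281), 29.895294189453125)
ring 329 elev 1.2 az -105.9
centre [0.6781 0.2062 0.0968] r 21.32061767578125 mean [0.6736 0.2074 0.0953]
cap 490 [0.47491946 0.32388218 0.06285281] [0.47480477 0.32284573 0.06076021] [0.02102157 0.02099301 0.00908637]
```

```bash
python3 - <<'E'
from h import *
plan([.4744,.3235,.0372],[180,0,85.4],8)
E
```

```text
8 rows turn [-0.001  0.001  0.024] shift [0.0014 0.0001 0.0149] |s| 0.015
[[0.473, 0.312, 0.156], [0.473, 0.315, 0.127], [0.474, 0.318, 0.097], [0.474, 0.321, 0.067], [0.474, 0.324, 0.037]]
```

Call:
servo_tool:
  moves:
    - [[0,0,0.02],[0.0028,0.0002,0.0149],60]
    - [[0,0,0.02],[0.0028,0.0002,0.0149],60]
    - [[0,0,0.02],[0.0028,0.0002,0.0149],60]
    - [[0,0,0.02],[0.0028,0.0002,0.0149],60]
    - [[0,0,0],[0,0,0.0149],60]
    - [[0,0,0],[0,0,0.0149],60]
    - [[0,0,0],[0,0,0.0149],60]
    - [[0,0,0],[0,0,0.0149],60]
    - [[0,0,0],[0,0,0],60]
    - [[0,0,0],[0,0,0],60]

```text
time: 11.6
ee_pos: [0.4744, 0.3237, 0.0371]
tcp_rot: [-180.0, 0.0, 85.6]
wrist_force: [0.5, 0.6, -0.2]
opening: 0.0514
grasp_force: 0.0
```

```bash
python3 - <<'E'
from h import *
o=get_obs();print(o["time"],o["ee_pos"],o["tcp_rot"],o["wrist_force"],o["opening"])
E
```

```text
11.6 [0.47439285 0.3237227  0.03711443] [-1.79985190e+02  1.32354689e-02  8.55537980e+01] [ 0.46879693  0.56309551 -0.23925826] 0.05144348503994131
```

Call:
servo_tool:
  moves:
    - [[0,0,0],[0,0,0],0]
    - [[0,0,0],[0,0,0],0]
    - [[0,0,0],[0,0,0],0]
    - [[0,0,0],[0,0,0],0]
    - [[0,0,0],[0,0,0],0]
    - [[0,0,0],[0,0,0],0]
  force: 30

```text
time: 12.2
ee_pos: [0.475, 0.3242, 0.0382]
tcp_rot: [179.9, -0.1, 85.6]
wrist_force: [-0.2, 0.6, 5.8]
opening: 0.0226
grasp_force: 29.6
```

Call:
servo_tool:
  moves:
    - [[0,0,0],[0,0,-0.01],0]
    - [[0,0,0],[0,0,-0.02],0]
    - [[0,0,0],[0,0,-0.035],0]
    - [[0,0,0],[0,0,-0.045],0]
    - [[0,0,0],[0,0,-0.04],0]
    - [[0,0,0],[0,0,-0.04],0]
    - [[0,0,0],[0,0,0],0]
    - [[0,0,0],[0,0,0],0]

```text
time: 13.0
ee_pos: [0.4747, 0.324, 0.2283]
tcp_rot: [179.9, -0.1, 85.6]
wrist_force: [0.1, -0.2, -1.1]
opening: 0.0226
grasp_force: 29.5
```

```bash
python3 - <<'E'
from h import *
o=get_obs();print(o["time"],o["ee_pos"],o["tcp_rot"],o["wrist_force"],o["opening"],o["grasp_force"])
im,d,c=snap("wrist","w6.png"); blocks(im,d,c,.345)
u=Ro.from_euler("xyz",[0,0,-151],degrees=True).apply([.5,0,.866])
Rc=Ro.from_euler("xyz",o["tcp_rot"],degrees=True)
zc=Rc.as_matrix()[:,2]; ax=np.cross(zc,-u);ax/=np.linalg.norm(ax)
Rt=Ro.from_rotvec(ax*np.arccos(zc@-u))*Rc; e=Rt.as_euler("xyz",degrees=True);print("target rot",e,Rt.as_matrix())
L=np.array([.6643,.1798,.104])
for s in (.08,0): print(L+(.071+s)*u)
plan(L+.151*u,e,12)
plan(L+.071*u,e,4,(L+.151*u,e))
E
```

```text
13.0 [0.47474765 0.32404031 0.22830802] [ 1.79916097e+02 -6.80248461e-02  8.55604311e+01] [ 0.11127702 -0.21457904 -1.11061119] 0.0226144103888986 29.47372425987851
top z 0.032150872740938086
loose 1274 471.7 305.1 81.2 45.9 86.1
  side lo angle 4.05 x@.345 0.4522 x@.285 0.4479 x@.155 0.4387
  side hi angle 4.7 x@.345 0.4976 x@.285 0.4927 x@.155 0.482
 end y 0.34555595463521144
fixed 1900 479.0 386.8 85.9 46.1 85.3
  side lo angle 4.32 x@.345 0.4534 x@.285 0.4489 x@.155 0.439
  side hi angle 4.62 x@.345 0.498 x@.285 0.4932 x@.155 0.4827
target rot [154.27426495 -15.99621174  89.23292448] [[ 0.01286922  0.89920003  0.43734847]
 [ 0.96119377 -0.13166653  0.2424262 ]
 [ 0.2755738   0.41725679 -0.86599992]]
[0.59826621 0.14319687 0.234766  ]
[0.633251   0.16258926 0.165486  ]
12 rows turn [-2.088  1.379  0.   ] shift [-0.0141  0.0116 -0.0002] |s| 0.0183
[[0.474, 0.324, 0.227], [0.506, 0.279, 0.228], [0.537, 0.234, 0.229], [0.568, 0.189, 0.232], [0.598, 0.143, 0.235]]
4 rows turn [0. 0. 0.] shift [-0.   -0.    0.02] |s| 0.02
[[0.598, 0.143, 0.235], [0.607, 0.148, 0.217], [0.616, 0.153, 0.2], [0.625, 0.158, 0.183], [0.633, 0.163, 0.165]]
```

View pics/w6.png

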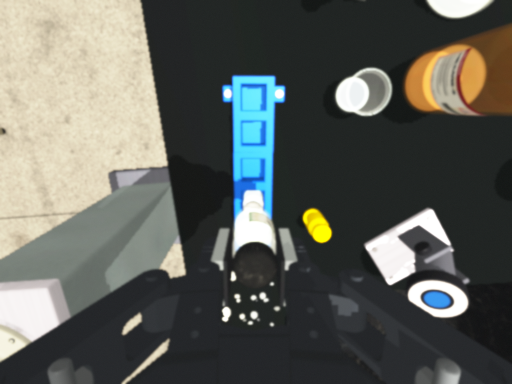

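The vial is out and held by its cap (opening 22.6 mm; cap at (255,262) in the picture), and the racks are unmoved. Next is the pre-pose on the lens axis.

Call:
servo_tool:
  moves:
    - [[-2.09,1.38,0],[-0.0141,0.0116,-0.0002],0]
    - [[-2.09,1.38,0],[-0.0141,0.0116,-0.0002],0]
    - [[-2.09,1.38,0],[-0.0141,0.0116,-0.0002],0]
    - [[-2.09,1.38,0],[-0.0141,0.0116,-0.0002],0]
    - [[-2.09,1.38,0],[-0.0141,0.0116,-0.0002],0]
    - [[-2.09,1.38,0],[-0.0141,0.0116,-0.0002],0]
    - [[-2.09,1.38,0],[-0.0141,0.0116,-0.0002],0]
    - [[-2.09,1.38,0],[-0.0141,0.0116,-0.0002],0]
    - [[-2.09,1.38,0],[-0.0141,0.0116,-0.0002],0]
    - [[-2.09,1.38,0],[-0.0141,0.0116,-0.0002],0]
    - [[-2.09,1.38,0],[-0.0141,0.0116,-0.0002],0]
    - [[-2.09,1.38,0],[-0.0141,0.0116,-0.0002],0]

```text
time: 14.25
ee_pos: [0.5984, 0.1428, 0.2328]
tcp_rot: [154.3, -16.0, 89.2]
wrist_force: [-0.5, -0.2, 0.1]
opening: 0.0227
grasp_force: 29.5
```

Call:
servo_tool:
  moves:
    - [[0,0,0],[0,0,0.02],0]
    - [[0,0,0],[0,0,0.015],0]
    - [[0,0,0],[0,0,0],0]
    - [[0,0,0],[0,0,0],0]

```text
time: 14.65
ee_pos: [0.6136, 0.1525, 0.2034]
tcp_rot: [154.4, -16.0, 89.3]
wrist_force: [-0.1, 0.5, 0.1]
opening: 0.0228
grasp_force: 29.5
```

```bash
python3 - <<'E'
from h import *
o=get_obs();print(o["time"],o["ee_pos"],o["tcp_rot"],o["wrist_force"],o["opening"],o["q"].round(1))
im,d,c=snap("wrist"); stand(im,d,c); w=im
marks(["black_vial_centre","black_vial_base","lens"],"wrist",c)
im,d,cs=snap("side"); marks(["black_vial_centre","black_vial_base","lens"],"side",cs)
np.savez("s7.npz",im=im,d=d,K=cs["camera_matrix"],R=cs["R"],t=cs["t"])
cv2.imwrite("pics/s7.png",np.hstack([cv2.resize(w[:,:,::-1],(400,300)),cv2.resize(im[130:230,150:283,::-1],(400,300),interpolation=2)]))
im,d,c=snap("top"); marks(["black_vial_centre","loose_rack_face","fixed_rack_face"],"top",c)
L=np.array([.6643,.1798,.104]);u=np.array([-.4373,-.2424,.866])
plan(L+.071*u,[154.27,-16,89.23],3)
E
```

```text
14.65 [0.61360909 0.15253755 0.20341304] [154.36234346 -15.99489747  89.2562507 ] [-0.10689934  0.49425997  0.08061532] 0.022844627676085073 [  9.7 -12.7 -15.9  58.3   9.6 106.5]
foot 1922 ((683.5128784179688, 189.87734985351562), (100.1966552734375, 73.933837890625), 29.43146324157715)
ring 2654 elev 60.4 az -151.6
centre [0.6647 0.1797 0.1042] r 29.63159942626953 mean [0.6649 0.1827 0.1051]
wrist black_vial_centre 0.86 [0.6159 0.1487 0.2049] [260. 251.]
wrist black_vial_centre 0.53 [0.4748 0.3476 0.0167] [ 5. 37.]
wrist black_vial_centre 0.2 [0.4645 0.2463 0.033 ] [  2. 145.]
wrist black_vial_base 0.77 [0.6258 0.1569 0.1748] [252. 227.]
wrist lens 0.74 [0.6657 0.1748 0.0999] [255. 193.]
side black_vial_centre 0.73 [ 0.4316  0.0333 -0.0018] [307. 211.]
side black_vial_centre 0.52 [0.6186 0.1484 0.2068] [226. 136.]
side black_vial_base 0.71 [0.6267 0.1595 0.177 ] [221. 148.]
side lens 0.6 [0.6631 0.1768 0.1002] [207. 176.]
top black_vial_centre 0.38 [0.6107 0.1501 0.2052] [257. 137.]
top loose_rack_face 0.9 [0.4733 0.3432 0.0149] [181. 209.]
top fixed_rack_face 0.81 [0.4711 0.3419 0.0192] [181. 210.]
top fixed_rack_face 0.71 [ 0.674   0.182  -0.0028] [245. 138.]
3 rows turn [ 0.015 -0.009  0.003] shift [-0.0002 -0.0002  0.015 ] |s| 0.015
[[0.614, 0.152, 0.205], [0.621, 0.156, 0.192], [0.627, 0.159, 0.179], [0.633, 0.163, 0.165]]
```

View pics/s7.png

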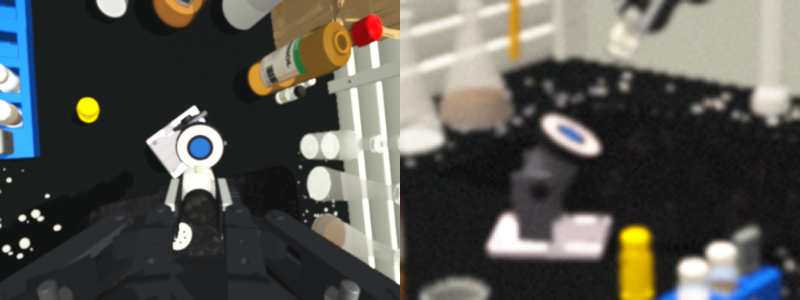

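In the composite, the vial (200,190) points base first at the lens (200,147). The base measures within about 1–2 mm of where I expected it. I make the final approach and check for tilt in the grip.

Call:
servo_tool:
  moves:
    - [[0,0,0],[-0.0002,-0.0002,0.015],0]
    - [[0,0,0],[-0.0002,-0.0002,0.015],0]
    - [[0,0,0],[-0.0002,-0.0002,0.0145],0]
    - [[0,0,0],[0,0,0],0]
    - [[0,0,0],[0,0,0],0]
    - [[0,0,0],[0,0,0],0]

```text
time: 15.85
ee_pos: [0.6333, 0.1625, 0.1661]
tcp_rot: [154.2, -16.0, 89.3]
wrist_force: [-0.7, 1.2, -0.1]
opening: 0.0225
grasp_force: 29.5
```

```bash
python3 - <<'E'
from h import *
o=get_obs();print(o["time"],o["ee_pos"],o["tcp_rot"],o["wrist_force"],o["opening"])
im,d,c=snap("wrist","w8.png"); stand(im,d,c)
R=Ro.from_euler("xyz",o["tcp_rot"],degrees=True).as_matrix()
T=(cloud(d,c)-o["ee_pos"])@R
for z in np.arange(-.024,.036,.004):
    k=(d>0)&(abs(T[...,1])<.014)&(abs(T[...,2]-z)<.002)&(abs(T[...,0])<.03)
    if k.sum()>5: q=T[k];print(z.round(3),k.sum(),"x95",np.percentile(q[:,0],95).round(4),"ymid",((q[:,1].max()+q[:,1].min())/2).round(4),np.ptp(q[:,1]).round(4))
marks(["black_vial_base","black_vial_centre"],"wrist",c)
im2,d2,cs=snap("side");marks(["black_vial_base","black_vial_centre"],"side",cs)
az=np.radians(-151.3);u=np.array([.5*np.cos(az),.5*np.sin(az),.866]);L=np.array([.6645,.1798,.104])
b=o["ee_pos"]+.031*R[:,2]-L;print("axis err",np.degrees(np.arccos(-R[:,2]@u)),"dist",b@u,"lat",b-(b@u)*u,"lat tool",R.T@(b-(b@u)*u))
E
```

```text
15.85 [0.6332621  0.16247783 0.16611625] [154.19876613 -16.02339984  89.2579746 ] [-0.74212863  1.1654376  -0.0888702 ] 0.02254909725162768
foot 2235 ((681.7852783203125, 193.06591796875), (99.85328674316406, 66.76097106933594), 29.442413330078125)
ring 3036 elev 60.3 az -151.4
centre [0.6648 0.1796 0.1041] r 29.7185115814209 mean [0.6651 0.1861 0.1061]
-0.024 1380 x95 0.009 ymid 0.0 0.0279
-0.02 307 x95 0.0117 ymid -0.0 0.0279
-0.016 210 x95 0.0118 ymid 0.0 0.0279
-0.012 185 x95 0.0117 ymid 0.0001 0.0277
-0.008 440 x95 0.0115 ymid -0.0 0.0277
-0.004 185 x95 0.0117 ymid 0.0001 0.0277
0.0 122 x95 0.0117 ymid -0.0004 0.0226
0.004 128 x95 0.0118 ymid -0.0004 0.0232
0.008 106 x95 0.0122 ymid -0.0005 0.0236
0.012 104 x95 0.0122 ymid -0.0008 0.0235
0.016 96 x95 0.0122 ymid -0.0008 0.024
0.02 81 x95 0.0121 ymid -0.0012 0.0241
0.024 75 x95 0.0121 ymid -0.0011 0.0234
0.028 78 x95 0.0122 ymid -0.0014 0.0244
wrist black_vial_base 0.61 [0.6438 0.1689 0.1384] [250. 225.]
wrist black_vial_base 0.55 [0.6655 0.176  0.1034] [255. 207.]
wrist black_vial_centre 0.65 [0.6349 0.1632 0.1638] [255. 242.]
side black_vial_base 0.63 [0.6431 0.1707 0.1397] [214. 162.]
side black_vial_base 0.47 [0.4695 0.3462 0.0172] [232. 248.]
side black_vial_centre 0.66 [0.6641 0.1797 0.1013] [206. 175.]
side black_vial_centre 0.43 [0.6363 0.1581 0.1643] [219. 152.]
side black_vial_centre 0.36 [0.6052 0.3995 0.0027] [169. 248.]
axis err 0.4131311155692285 dist 0.04065283488649554 lat [ 1.82741810e-04 -3.24496973e-05  8.56152540e-05] lat tool [-5.27936870e-06  2.04318975e-04 -1.84622563e-06]
```

View pics/w8.png

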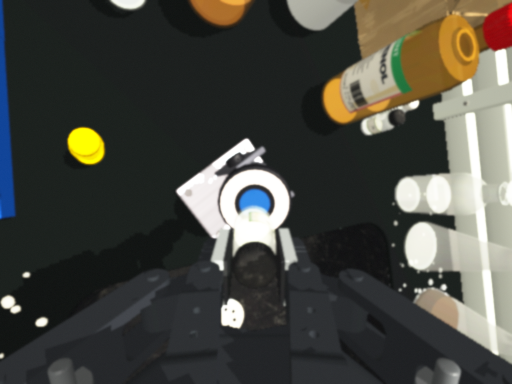

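```bash
python3 - <<'E'
from h import *
o=get_obs()
im,d,c=snap("wrist"); R=Ro.from_euler("xyz",o["tcp_rot"],degrees=True).as_matrix()
T=(cloud(d,c)-o["ee_pos"])@R
B=[]
for z in np.arange(-.002,.034,.002):
    k=(d>0)&(abs(T[...,1])<.018)&(abs(T[...,2]-z)<.0015)&(abs(T[...,0])<.02)
    q=T[k]
    if len(q)<12: print(z.round(3),len(q)); continue
    # circle fit with fixed r=12.5
    from scipy.optimize import least_squares
    s=least_squares(lambda p:np.hypot(q[:,0]-p[0],q[:,1]-p[1])-.0125,[0,0],loss="soft_l1",f_scale=.0005).x
    B.append([z,*s]);print(z.round(3),len(q),"y",q[:,1].min().round(4),q[:,1].max().round(4),"circle",s.round(4))
B=np.array(B);B=B[B[:,0]>.005]
print("slopes deg x,y",np.degrees(np.arctan(np.polyfit(B[:,0],B[:,1:],1)[0])), "at base", [np.polyval(np.polyfit(B[:,0],B[:,i],1),.031) for i in (1,2)])
k=(d>0)&(abs(T[...,1])<.02)&(abs(T[...,0])<.02)&(T[...,2]<.06);print("max z",np.percentile(T[k][:,2],[90,98,99.5]))
print(o["time"])
E
```

```text
-0.002 110 y -0.0176 0.0162 circle [-0.0009 -0.0004]
0.0 94 y -0.0117 0.0108 circle [-0.001  -0.0005]
0.002 94 y -0.0118 0.011 circle [-0.0009 -0.0006]
0.004 94 y -0.012 0.0111 circle [-0.0008 -0.0005]
0.006 91 y -0.0121 0.0111 circle [-0.0007 -0.0005]
0.008 87 y -0.0122 0.0113 circle [-0.0006 -0.0005]
0.01 79 y -0.0118 0.011 circle [-0.0006 -0.0005]
0.012 79 y -0.0125 0.011 circle [-0.0005 -0.0006]
0.014 65 y -0.0127 0.0112 circle [-0.0005 -0.0007]
0.016 72 y -0.0128 0.0112 circle [-0.0005 -0.0008]
0.018 68 y -0.0129 0.0109 circle [-0.0004 -0.0008]
0.02 53 y -0.0125 0.0109 circle [-0.0005 -0.0009]
0.022 61 y -0.0132 0.0091 circle [-0.0005 -0.001 ]
0.024 61 y -0.0128 0.0106 circle [-0.0005 -0.0011]
0.026 56 y -0.0128 0.0101 circle [-0.0004 -0.0011]
0.028 55 y -0.0136 0.0108 circle [-0.0005 -0.0012]
0.03 28 y -0.0123 0.0103 circle [-0.0005 -0.0012]
0.032 1
slopes deg x,y [ 0.42057821 -1.99824044] at base [np.float64(-0.00042588645960901577), np.float64(-0.0012921828667260393)]
max z [-0.01363988  0.0131885   0.02533583]
16.15
```

```bash
python3 - <<'E'
from h import *
o=get_obs();R0=Ro.from_euler("xyz",o["tcp_rot"],degrees=True);R=R0.as_matrix()
az=np.radians(-151.1);u=np.array([.5*np.cos(az),.5*np.sin(az),.866]);L=np.array([.6646,.1797,.104])
v=np.array([.0073,-.0349,1]);v/=np.linalg.norm(v); t=R.T@-u
rot=np.cross(v,t); print("turn",np.degrees(rot))
Rn=R@Ro.from_rotvec(rot).as_matrix(); b=np.array([-.0004,-.0013,.031])
p=L+.040*u-Rn@b; print("shift tool",R.T@(p-o["ee_pos"]))
E
```

```text
turn [-1.9513608  -0.49349817 -0.00297815]
shift tool [0.00061468 0.00027267 0.00066763]
```

Call:
servo_tool:
  moves:
    - [[-0.98,-0.25,0],[0.0003,0.0001,0.0003],0]
    - [[-0.98,-0.25,0],[0.0003,0.0001,0.0003],0]
    - [[0,0,0],[0,0,0],0]
    - [[0,0,0],[0,0,0],0]
    - [[0,0,0],[0,0,0],0]
    - [[0,0,0],[0,0,0],0]

```text
time: 16.8
ee_pos: [0.6336, 0.1631, 0.1655]
tcp_rot: [152.3, -15.6, 89.0]
wrist_force: [-0.0, 0.1, -0.6]
opening: 0.0225
grasp_force: 29.5
```

```bash
python3 - <<'E'
from h import *
o=get_obs();print(o["time"],o["ee_pos"],o["tcp_rot"],o["grasp_force"],o["qd"].round(2))
R=Ro.from_euler("xyz",o["tcp_rot"],degrees=True).as_matrix()
im,d,c=snap("wrist");stand(im,d,c)
az=np.radians(-151.1);u=np.array([.5*np.cos(az),.5*np.sin(az),.866]);L=np.array([.6646,.1797,.104])
b=o["ee_pos"]+R@np.array([-.0004,-.0013,.031])-L; v=R@np.array([.0073,-.0349,1])
print("dist",b@u,"lat",np.linalg.norm(b-(b@u)*u),"angle",np.degrees(np.arccos(-v@u/np.linalg.norm(v))))
im,d,c=snap("top");X=cloud(d,c);i=im.astype(int)
m=(i[...,2]>120)&(i[...,2]-i[...,0]>60)&(abs(X[...,2]-.032)<.006)&(X[...,0]<.53)
p=X[m][:,:2];print("both blocks",cv2.minAreaRect((p*1000).astype(np.float32)))
marks(["white_vial_a_centre","small_beaker","red_stopper","dish"],"top",c)
E
```

```text
16.8 [0.6336291  0.16313991 0.16547552] [152.32939844 -15.57243526  89.01573882] 29.508429638226517 [ 0.03  0.1   0.04  0.1   0.07 -0.02]
foot 2416 ((682.09033203125, 192.46124267578125), (99.8468246459961, 68.1688461303711), 29.385408401489258)
ring 3047 elev 60.2 az -151.3
centre [0.6648 0.18   0.1043] r 29.771339416503906 mean [0.6644 0.1863 0.1058]
dist 0.03977451624198804 lat 0.00022333364799699334 angle 0.38078981068675366
both blocks ((471.103515625, 311.7071228027344), (234.18624877929688, 46.79848861694336), 85.41507720947266)
top white_vial_a_centre 0.6 [0.4662 0.245  0.0295] [218. 212.]
top white_vial_a_centre 0.51 [0.548  0.2439 0.0309] [219. 180.]
```

```bash
python3 -c "from workcell import job_done; print(job_done())"
```

```text
the job is handed in; nothing more can be done
None
```

I handed the job in at about 17 s: the rack is closed up in line (both blocks together measure 234 mm), and the black-capped vial is held base first on the lens axis, about 40 mm from the glass and square to within about 0.5° by my measurements. The networks found no beaker, stopper or dish in the last top view, so I didn't confirm those.

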